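Depth-check a drilled block with the flush-pin gauge and sort it

TASK

Check the drilled block that stands part-way in the gauge: push it home against the back stop, press the gauge's sprung pin down until it bottoms in the bore, hold it a moment and read it: if the black ring on the pin has gone down into the guide the bore is deep enough, if the ring still stands clear above the guide the bore is too shallow. Let the pin spring back up, draw the block out and set it down flat, on its underside, in the wooden tray if it is deep enough or in the steel tray if it is too shallow. Leave the waiting block and the other things on the bench where they are.

Things in the scene. Friction and masses are not known exactly. Their poses are not given: they have to be found in the camera images.
- guide_top (a point): fixed flush-pin depth gauge: centre of the top face of its steel guide, 150 mm above the bench, on the pin's axis. x: the way a block is pushed in (away from the robot), y left, z up. The housing below (34 mm across) ends 78 mm above the bench, 18 mm over a block, so a block must be drawn out level before it is lifted; arm and grey column stand behind
- fence_mouth (a point): open end of the gauge's U-shaped steel fence, 45 mm ahead (-x) of the pin's axis, 25 mm up at the top of the fence; axes as the gauge. Two cheeks, 82 mm over their outsides and 25 mm high, guide the block sideways with 1 mm play each side; flared lips reach 17 mm farther out
- back_stop (a point): front face of the back bar, 30 mm above the bench, 35 mm behind the pin axis; same axes as the gauge. A block is home when its rear end touches it: its centre is then 65 mm ahead of this point and its bore under the pin
- plunger (a joint): downward travel of the gauge's pin in m: 0 = up, at most 0.060. A spring (3 N at the top, 7 N near the bottom) returns it. A black ring (4 mm wide) on the pin has its lower edge 50 mm above the guide's top at rest, so it meets the guide at 0.050. In a block that is home the pin bottoms at about 0.054 (deep: ring gone into the guide) or 0.044 (shallow: ring 6 mm above the guide)
- knob_top (a point): centre of the flat top of the round black knob (32 mm across) on the pin, 245 mm above the bench at rest; it goes down with the pin; press here
- pin_tip (a point): lower end of the pin (12 mm across), 8 mm over the top of a block and 68 mm above the bench at rest; it goes down with the pin
- block_1_centre (a point): centre, half-way up, of loose drilled block 1: solid grey machined plastic, 130 (own x) x 56 (own y) x 60 mm high, 0.45 to 0.75 kg, 4 to 10 N to slide. Two blocks, alike outside: one stands in the gauge, the other lies beside it, waiting. Blind bore 20 mm across in the top, 30 mm from the centre toward own +x (rear end): 46 mm deep in one block, only 36 mm in the other, which one does not show
- block_2_centre (a point): centre, half-way up, of loose drilled block 2: solid grey machined plastic, 130 (own x) x 56 (own y) x 60 mm high, 0.45 to 0.75 kg, 4 to 10 N to slide. Two blocks, alike outside: one stands in the gauge, the other lies beside it, waiting. Blind bore 20 mm across in the top, 30 mm from the centre toward own +x (rear end): 46 mm deep in one block, only 36 mm in the other, which one does not show
- block_1_bore (a point): centre of the mouth of block 1's bore, in its top face
- block_2_bore (a point): centre of the mouth of block 2's bore, in its top face
- wood_tray_floor (a point): fixed plain wooden tray for the blocks that are deep enough, 190 x 120 mm outside (long way along own x), with two high ends 51 mm high with hand slots and low sides 18 mm high; inside 172 x 104 mm; this point is the centre of its inner floor, 5 mm above the bench
- steel_tray_floor (a point): fixed sheet-steel tray for the blocks that are too shallow, 190 x 120 mm outside (long way along own x), with an even low rim 18 mm high all round; inside 184 x 114 mm; this point is the centre of its inner floor, 3 mm above the bench
- tape_measure: tape measure, 40 x 91 x 67 mm, bystander; origin under its centre
- marker: white marker pen, 135 mm long, lying, bystander; origin under its centre
- hex_key: black hex key, 103 mm long, lying, bystander; origin under its centre
Mind the look-alikes: they are no part of the job. Leave any purple look-alike of the part that bears block_1_centre alone.

How it is judged:
On the way, in this order (a step that is already met when the one before it is completed fails the run):
1. the block in the gauge is home at the back stop, its bore under the pin (((horizontal distance between pin_tip and block_1_bore below 0.004 m and x of block_1_centre in the frame of back_stop above -0.0675 m) or (horizontal distance between pin_tip and block_2_bore below 0.004 m and x of block_2_centre in the frame of back_stop above -0.0675 m))), for 0.2 s.
2. the pin is bottomed in the bore and held there (((horizontal distance between pin_tip and block_1_bore below 0.004 m and value of joint plunger above 0.0522 m) or (horizontal distance between pin_tip and block_2_bore below 0.004 m and value of joint plunger above 0.0422 m))), for 0.2 s.
3. the pin is let up again, clear of the bore (value of joint plunger below 0.006 m), for 0.1 s.
At the end, for the whole second after the job is handed in: The checked block lies flat on the floor of its proper tray (deep bore: wooden tray; shallow bore: steel tray), upright to 0.06 rad, its centre within 40 mm lengthways and 35 mm sideways of the tray's centre; the other block is within 10 mm of where it started; the pin is up (((x of block_1_centre in the frame of wood_tray_floor between -0.04 and 0.04 m and y of block_1_centre in the frame of wood_tray_floor between -0.035 and 0.035 m and z of block_1_centre in the frame of wood_tray_floor between 0.026 and 0.034 m and angle between block_1_centre's own z axis and vertical below 0.06 rad and distance of block_2_centre from where it was at the start of the episode below 0.01 m) or (x of block_2_centre in the frame of steel_tray_floor between -0.04 and 0.04 m and y of block_2_centre in the frame of steel_tray_floor between -0.035 and 0.035 m and z of block_2_centre in the frame of steel_tray_floor between 0.026 and 0.034 m and angle between block_2_centre's own z axis and vertical below 0.06 rad and distance of block_1_centre from where it was at the start of the episode below 0.01 m)) and value of joint plunger below 0.006 m); the robot touches nothing.
It fails at once if a bystander was moved more than 20 mm (distance of any of tape_measure, marker, hex_key from where it was at the start of the episode above 0.02 m).
It also fails if it takes over 64 s, if anything falls off the work surface, if the arm or the gripper's body presses on something with over 40 N, if the wrist force passes 120 N, or if a joint passes its speed limit or range.

ROBOT

A 6-joint arm with a two-finger parallel gripper is mounted at the origin on a cart in front of the work surface, level with it; the furniture and walls round the work are solid. World frame = base frame: x ahead of the robot, y to its left, z up, the work surface at z = 0. Lengths are in m, angles in rad, forces in N, time in s.
With the tool pointing down it reaches from about 0.4 to 0.825 m from the base axis. Payload 7 kg.
Tool frame: the origin (TCP) lies at the very end of the fingers, on their centre line; the grasp point (between the pads) lies 19 mm behind it; z points along the fingers, y is the line along which they close (so a half turn about z gives the same grasp; the last joint's range is limited). The gripper opens to 88 mm and grips with 3 to 60 N. Pads are 19 mm wide; open, the fingers measure 130 mm over their backs; the gripper's body (78 mm by 193 mm) begins 47 mm behind the grasp point.
Start: joints at [-0.929, 0.359, 0.012, 0, -1.224, -0.288], TCP at [0.234, -0.633, 0.227] pointing down, gripper open.
Joint ranges: [-3.07, 3.07], [-1.43, 2.12], [-1.02, 1.25], [-3.03, 1.67], [-3.05, -0], [-3.03, 3.03]. Speed limits (rad/s): [2.39, 2.39, 3.01, 3.14, 3.14, 3.14].

INTERFACE

Orientations are given as [roll, pitch, yaw] about the fixed x, y, z axes, in that order (R = Rz(yaw) Ry(pitch) Rx(roll)).
In Python, from station import arm gives the robot as it stands.
- The arm moves only by the tool step_arm, never from a script. Its argument "rows" is a list of rows, each a list of 5 numbers: the shift along the world's x, y, z in m, then the turn about the world's z in rad, then the finger opening in m, from 0 to 0.0876. In form: [[x, y, z, spin, gripper], ...]. A call has 1 to 20 rows; each row is the pose to reach, as a shift and turn from the pose commanded when the call began; what a row does not reach only later rows make up. A row lasts 1/10 s, in which the tool goes at most 50 mm and 8.59 degrees, less where a joint would pass 70% of its speed; a pose out of reach is approached as far as the arm can. A call with a gripper value outside its range is refused whole. The fingers move at their own pace and stop on an object; "newtons" is the grip in N (left out, the last holds). Time passes only in rows, so rows that repeat a pose let the fingers close. It gives the time, the measured TCP pose, the force, the opening and the grip force at its end, in the units of the state.
- arm.get_state(): the state, without advancing time (a new reading comes with each control period).
- arm.grab_frame(name): name is "scene" or "top" or "wrist"; returns a dict with "color" (420x560x3 uint8, blue, green, red), "vfov" (degrees; the focal length in pixels is half the picture's height over the tangent of half this angle, whatever the lens; pixels are square), "cx", "cy" (the principal point, pixels), "rvec" (rotation vector, rad) and "tvec" (3), from world to camera coordinates, as OpenCV has them. Camera axes: x right, y down, z forward; pixel columns grow to the right and rows downward; lengths in m; the calibration is good to about 2 mm. A picture is of the moment at which its call begins. There is no depth.
- arm.job_done(): hands the job in; it is judged then, once.
The state is a dict: "t": time; "q": joint angles; "qd": joint speeds; "joint_efforts": joint torques, N m; "eef_pos": TCP position; "ee_rot": TCP orientation; "force": force on the tool from outside, world axes, zero at the start; "moment": the same for the moment, N m; "width": finger opening in m; "gripper_force": force on a finger pad.
Only numpy, scipy, OpenCV 4.12 (cv2) and the standard library are available. Lean on these libraries where they do the work, as an engineer would, in place of code of your own. Each camera call takes 0.05 s, during which the arm holds its last target. There are 200 camera calls.

## Working session

There is one attempt and no reset: what is moved stays moved. The work goes in short steps, Python scripts to look and compute and a tool call to move; the robot and the scene stay as the last step left them, time stands still between calls to the robot, and variables do not carry over. Pictures are saved under pics/ and viewed, at most 10 in all, crops included, and the job is handed in when it is done.

Besides the shell and the picture viewer there is one more tool, called after "Request:" by a JSON object that holds its "op" and its "data". step_arm: Moves the arm, as the interface text tells. Its arguments: {"type":"object","properties":{"rows":{"type":"array"},"newtons":{"type":"number"}},"required":["rows"]}

```bash
mkdir -p pics; cat > h.py <<'E'
import numpy as np,cv2
from station import arm
def grab(n,f=None):
    d=arm.grab_frame(n)
    if f: cv2.imwrite('pics/'+f,d['color'])
    return d
def cam(d):
    f=d['color'].shape[0]/2/np.tan(np.radians(d['vfov'])/2)
    K=np.array([[f,0,d['cx']],[0,f,d['cy']],[0,0,1]])
    R=cv2.Rodrigues(np.array(d['rvec'],float))[0];t=np.array(d['tvec'],float).ravel()
    return K,R,t
def ray(d,u,v,z):
    K,R,t=cam(d);c=-R.T@t;r=R.T@np.linalg.inv(K)@[u,v,1]
    return c+r*(z-c[2])/r[2]
def proj(d,P):
    K,R,t=cam(d);p=K@(R@np.array(P,float)+t);return p[:2]/p[2]
E
python3 - <<'E'
from h import *
import pickle
o={}
for n in ['scene','top']:
    o[n]=grab(n); K,R,t=cam(o[n]);print(n,-R.T@t)
pickle.dump(o,open('o.pkl','wb'))
for n in o: cv2.imwrite(f'pics/{n}0.png',cv2.resize(o[n]['color'],(800,600),interpolation=cv2.INTER_CUBIC))
print(arm.get_state())
E
```

```text
scene [0.20201321 0.84569048 1.22593039]
top [ 0.38309968 -0.01061995  1.21946082]
{'t': 0.1, 'q': array([-9.28900830e-01,  3.59354339e-01,  1.11338886e-02, -2.81305848e-04,
       -1.22412273e+00, -2.88126914e-01]), 'qd': array([ 0.00095439, -0.00125377,  0.00079187,  0.00156158,  0.00118092,
        0.00094342]), 'joint_efforts': array([-1.26188821e-03, -5.84164310e+01,  2.93749791e+01,  7.01554924e+00,
        1.01432964e-02, -5.50372965e-05]), 'eef_pos': array([ 0.2336664 , -0.63278543,  0.2256888 ]), 'ee_rot': array([ 3.14003441e+00, -1.86030890e-04, -2.78791971e+00]), 'force': array([-0.02414389,  0.06986934, -0.64738741]), 'moment': array([-0.02231061,  0.00248656, -0.01878397]), 'gripper_force': 0.0, 'width': 0.08767159800650028}
```

View pics/scene0.png

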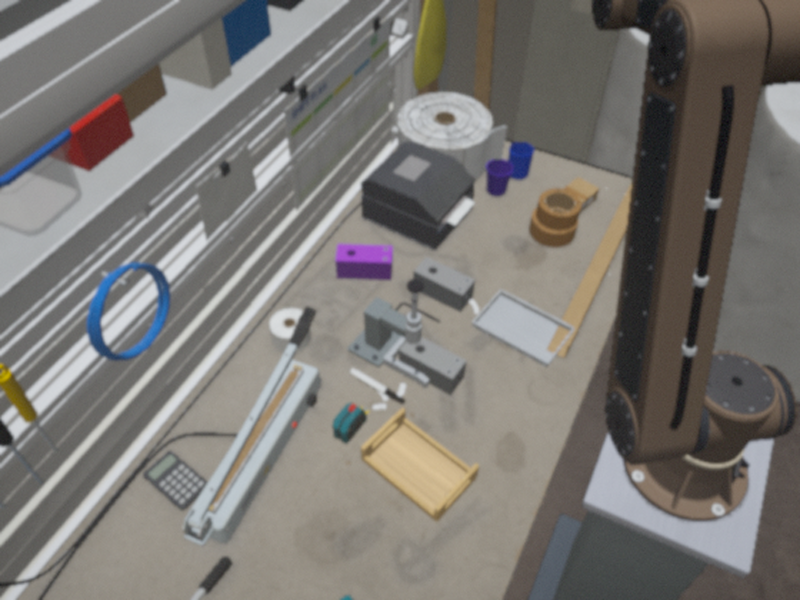

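View pics/top0.png

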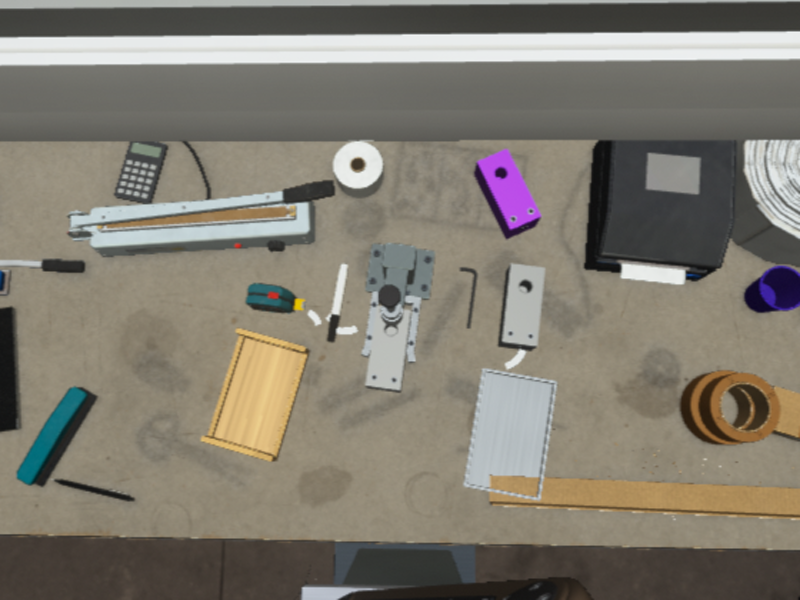

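Top view (800-px scale): the grey block in the gauge is at (386,355), the waiting grey block at (522,305) and the purple look-alike at (508,193). The wooden tray is at (257,395) and the steel tray at (510,433). The target is the grey block under the black knob (390,296), because it is the only one inside the fence. I'll confirm it in a crop and measure.

```bash
cat > m.py <<'E'
from h import *
import pickle
o=pickle.load(open('o.pkl','rb'));d=o['top'];im=d['color'];s=0.7
c=im[165:280,245:390];cv2.imwrite('pics/crop.png',cv2.resize(c,None,fx=5,fy=5,interpolation=cv2.INTER_CUBIC))
def at(u,v,z): return np.round(ray(d,u*s,v*s,z)[:2],4)
print('knob',at(390,296,.245))
for p in [(366,387),(400,391)]: print('blockfront',at(*p,.06))
for n,P in {'wood':[(240,331),(308,348),(272,460),(203,439)],'steel':[(483,370),(555,381),(540,498),(465,486)]}.items():
    for p in P: print(n,at(*p,.018 if n=='steel' else .051))
hsv=cv2.cvtColor(im,cv2.COLOR_BGR2HSV)
# grey bright tops
m=((hsv[...,1]<25)&(hsv[...,2]>120)&(hsv[...,2]<200)).astype(np.uint8)
n,l,st,ce=cv2.connectedComponentsWithStats(m)
for i in range(1,n):
    if 300<st[i,4]<6000 and st[i,1]>150:
        cn=cv2.findContours((l==i).astype(np.uint8),0,2)[0][0];r=cv2.minAreaRect(cn)
        print(st[i],r,[at(*(q/s),.06) for q in cv2.boxPoints(r)])
E
python3 m.py
```

```text
knob [0.575  0.0175]
blockfront [0.4639 0.0593]
blockfront [0.4582 0.0052]
wood [0.5534 0.2677]
wood [0.5265 0.1551]
wood [0.3482 0.2065]
wood [0.3792 0.3184]
steel [ 0.4968 -0.1302]
steel [ 0.48  -0.247]
steel [ 0.2945 -0.2178]
steel [ 0.3111 -0.0993]
[ 253  170   52  103 2992] ((275.3299865722656, 220.6899871826172), (45.820518493652344, 101.96479797363281), 8.130102157592773) [array([0.4704, 0.0839]), array([0.7079, 0.0549]), array([ 0.6925, -0.0517]), array([ 0.4569, -0.0192])]
[ 351  184   31   59 1346] ((366.41827392578125, 212.87518310546875), (25.48476219177246, 55.89836502075195), 6.581944942474365) [array([ 0.5383, -0.1548]), array([ 0.6685, -0.1718]), array([ 0.6618, -0.23  ]), array([ 0.5321, -0.2119])]
[ 324  258   66   92 4169] ((357.2058410644531, 303.37542724609375), (55.265380859375, 85.56157684326172), 8.91492748260498) [array([ 0.3111, -0.0913]), array([ 0.4977, -0.1226]), array([ 0.4796, -0.2447]), array([ 0.2948, -0.2102])]
```

View pics/crop.png

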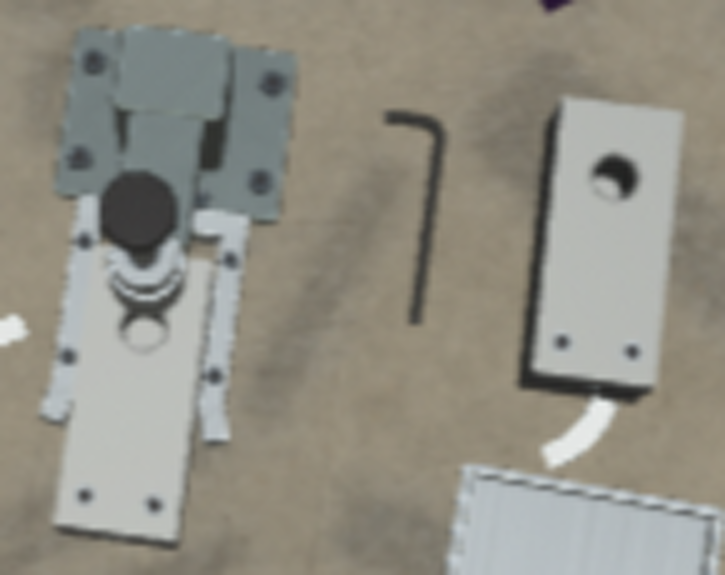

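The crop confirms it: the grey block sits between the cheeks, front corners at crop (52,527) and (177,545), bore mouth at (143,330), knob at (139,211). The waiting block is at (610,240), with the hex key between them at (425,215).

```bash
cat > m2.py <<'E'
from h import *
import pickle
o=pickle.load(open('o.pkl','rb'));d=o['top']
A=lambda u,v,z: ray(d,245+(u+.5)/5-.5,165+(v+.5)/5-.5,z)[:2]
FL,FR,RR=A(53,526,.06),A(178,544,.06),A(214,262,.06)
print('block',FL,FR,RR,'w',np.linalg.norm(FL-FR),'yaw',np.arctan2(*(RR-FR)[::-1]),np.arctan2(*(FL-FR)[::-1])-np.pi/2)
bore=A(143,330,.06);knob=A(139,211,.245);print('bore',bore,'knob',knob)
a,b=A(249,230,.025),A(231,378,.025);print('R cheek outer yaw',np.arctan2(*(a-b)[::-1]),a,b)
a,b=A(79,198,.025),A(56,376,.025);print('L cheek outer yaw',np.arctan2(*(a-b)[::-1]),a,b)
for z,pp in [(.15,(148,262))]: print('guide?',A(*pp,z))
a,b=A(295,55,.012),A(276,218,.012);print('plate',np.arctan2(*(a-b)[::-1]))
# scene view knob / bore (800-px coords)
D=o['scene'];print('scene proj knob',proj(D,[*knob,.245])/.7,'bore',proj(D,[*bore,.06])/.7,'FL',proj(D,[*FL,.06])/.7)
E
python3 m2.py
```

```text
block [0.46639553 0.06159976] [0.45889815 0.00479332] [ 0.58861847 -0.01067425] w 0.057299061268811985 yaw -0.11867744878655422 -0.13122288122106895
bore [0.55663281 0.02175525] knob [0.575822   0.01868535]
R cheek outer yaw -0.11499191545016473 [ 0.61042361 -0.0272446 ] [ 0.53933197 -0.01903341]
L cheek outer yaw -0.11019731449012374 [0.62550238 0.05412025] [0.5395675  0.06362856]
guide? [0.57247152 0.01744458]
plate -0.11188477415072311
scene proj knob [415.35775819 284.35933192] bore [420.79158189 349.13787024] FL [452.84995304 379.52540701]
```

Gauge yaw is about −0.115, pin axis (0.576, 0.019), and the block front mid-edge is (0.463, 0.033), so about 20 mm to push. Moving in front of the block with the fingers closed.

Request:
{"op": "step_arm", "data": {"rows": [[0.03, 0.04, 0, -0.03, 0.04], [0.06, 0.08, 0, -0.07, 0], [0.09, 0.12, 0, -0.1, 0], [0.12, 0.16, 0, -0.13, 0], [0.15, 0.2, 0, -0.17, 0], [0.17, 0.245, 0, -0.2, 0], [0.189, 0.29, 0, -0.23, 0], [0.189, 0.34, 0, -0.27, 0], [0.189, 0.39, 0, -0.3, 0], [0.189, 0.44, 0, -0.34, 0], [0.189, 0.49, 0, -0.37, 0], [0.189, 0.54, 0, -0.4, 0], [0.189, 0.59, -0.03, -0.43, 0], [0.189, 0.63, -0.06, -0.468, 0], [0.189, 0.671, -0.08, -0.468, 0], [0.189, 0.671, -0.12, -0.468, 0], [0.189, 0.671, -0.16, -0.468, 0], [0.189, 0.671, -0.19, -0.468, 0], [0.189, 0.671, -0.19, -0.468, 0]]}}

```text
t: 2.0
eef_pos: [0.42, 0.0365, 0.0334]
ee_rot: [-3.137, -0.006, 3.027]
force: [0.1, -0.4, 0.4]
width: 0.0003
gripper_force: 0.0
```

Request:
{"op": "step_arm", "data": {"rows": [[0.015, -0.0017, 0, 0, 0], [0.025, -0.0029, 0, 0, 0], [0.03, -0.0035, 0, 0, 0], [0.034, -0.0039, 0, 0, 0], [0.038, -0.0044, 0, 0, 0], [0.042, -0.0048, 0, 0, 0], [0.045, -0.0052, 0, 0, 0], [0.045, -0.0052, 0, 0, 0]]}}

```text
t: 2.8
eef_pos: [0.4663, 0.0318, 0.0371]
ee_rot: [-3.141, -0.002, 3.026]
force: [-6.2, 0.2, 4.6]
width: 0.0006
gripper_force: 2.8
```

Request:
{"op": "step_arm", "data": {"rows": [[0.002, -0.0002, 0, 0, 0], [0.004, -0.0005, 0, 0, 0], [0.004, -0.0005, 0, 0, 0]]}}

```text
t: 3.1
eef_pos: [0.4699, 0.0313, 0.0371]
ee_rot: [-3.141, -0.003, 3.026]
force: [-6.3, -0.1, 2.3]
width: 0.0005
gripper_force: 3.4
```

Still sliding at 6 N; continuing until the force rises.

Request:
{"op": "step_arm", "data": {"rows": [[0.002, -0.0002, 0, 0, 0], [0.003, -0.0003, 0, 0, 0], [0.003, -0.0003, 0, 0, 0]]}}

```text
t: 3.4
eef_pos: [0.4701, 0.0308, 0.0368]
ee_rot: [-3.14, -0.007, 3.025]
force: [-19.1, 7.6, 14.3]
width: 0.0006
gripper_force: 10.0
```

Request:
{"op": "step_arm", "data": {"rows": [[0.002, -0.0002, 0, 0, 0], [0.002, -0.0002, 0, 0, 0]]}}

```text
t: 3.6
eef_pos: [0.4701, 0.0305, 0.0365]
ee_rot: [-3.139, -0.01, 3.024]
force: [-27.1, 13.0, 20.4]
width: 0.0002
gripper_force: 14.3
```

Request:
{"op": "step_arm", "data": {"rows": [[-0.02, 0.002, 0, 0, 0], [-0.05, 0.005, 0, 0, 0], [-0.05, 0.005, 0.05, 0, 0], [-0.05, 0.005, 0.1, 0, 0], [-0.05, 0.005, 0.15, 0, 0], [-0.05, 0.005, 0.2, 0, 0], [-0.05, 0.005, 0.25, 0, 0], [-0.05, 0.005, 0.25, 0, 0]]}}

```text
t: 4.4
eef_pos: [0.4297, 0.0371, 0.2949]
ee_rot: [3.135, 0.012, 3.027]
force: [-0.5, 0.8, -0.8]
width: -0.0001
gripper_force: 0.0
```

```bash
python3 - <<'E'
from h import *
d=grab('top');e=grab('scene');s=arm.get_state();print(s['t'],s['eef_pos'],s['force'])
a=cv2.resize(d['color'][150:290,235:325],None,fx=4.2,fy=4.2,interpolation=2)
u,v=proj(e,[.576,.018,.15]).astype(int)
b=cv2.resize(e['color'][v-70:v+70,u-45:u+45],a.shape[1::-1],interpolation=2)
cv2.imwrite('pics/home.png',np.hstack([a,b]))
E
```

```text
4.5 [0.42701295 0.03665573 0.2887127 ] [ 0.30735573  0.62889656 -1.05410924]
```

View pics/home.png

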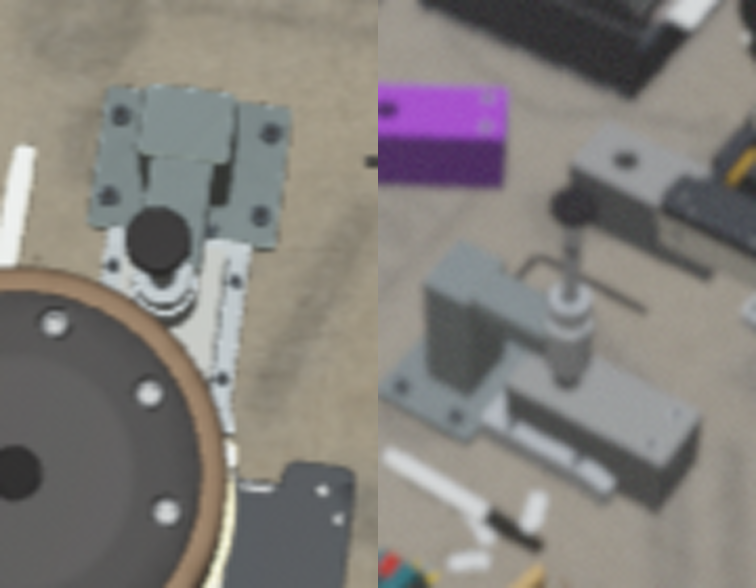

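The block looks home: the bore is hidden under the pin and the rear end is at the back bar. Now moving over the knob and pressing.

Request:
{"op": "step_arm", "data": {"rows": [[0.04, -0.0046, 0, 0, 0], [0.08, -0.0092, 0, 0, 0], [0.12, -0.0138, 0, 0, 0], [0.149, -0.018, 0, 0, 0], [0.149, -0.018, -0.02, 0, 0], [0.149, -0.018, -0.035, 0, 0], [0.149, -0.018, -0.045, 0, 0], [0.149, -0.018, -0.055, 0, 0], [0.149, -0.018, -0.065, 0, 0], [0.149, -0.018, -0.075, 0, 0], [0.149, -0.018, -0.08, 0, 0], [0.149, -0.018, -0.08, 0, 0]]}}

```text
t: 5.7
eef_pos: [0.5752, 0.0182, 0.2063]
ee_rot: [-3.141, -0.001, 3.027]
force: [-3.9, -2.6, 5.4]
width: 0.0004
gripper_force: 2.5
```

Request:
{"op": "step_arm", "data": {"rows": [[0, 0, -0.002, 0, 0], [0, 0, -0.004, 0, 0], [0, 0, -0.004, 0, 0]]}}

```text
t: 6.0
eef_pos: [0.5756, 0.0184, 0.2031]
ee_rot: [-3.141, 0.0, 3.027]
force: [-3.3, -2.7, 5.4]
width: 0.0006
gripper_force: 2.7
```

Request:
{"op": "step_arm", "data": {"rows": [[0, 0, -0.002, 0, 0], [0, 0, -0.004, 0, 0], [0, 0, -0.004, 0, 0]]}}

```text
t: 6.3
eef_pos: [0.5758, 0.0184, 0.2011]
ee_rot: [-3.141, 0.002, 3.028]
force: [-8.4, -0.2, 16.4]
width: 0.0005
gripper_force: 8.4
```

Force jumped to 16 N at z = 0.201, about 44 mm travel, which suggests shallow. Pressing slightly more, then reading the ring.

Request:
{"op": "step_arm", "data": {"rows": [[0, 0, -0.003, 0, 0], [0, 0, -0.003, 0, 0], [0, 0, -0.003, 0, 0]]}}

```text
t: 6.6
eef_pos: [0.576, 0.0184, 0.2008]
ee_rot: [3.142, 0.004, 3.029]
force: [-16.2, -0.0, 33.7]
width: 0.0006
gripper_force: 17.0
```

```bash
python3 - <<'E'
from h import *
e=grab('scene');s=arm.get_state();print(s['t'],s['eef_pos'],s['force'])
u,v=proj(e,[.576,.018,.15]).astype(int)
cv2.imwrite('pics/ring.png',cv2.resize(e['color'][v-30:v+30,u-40:u+40],None,fx=9,fy=9,interpolation=2))
E
```

```text
6.65 [0.5759457  0.01834647 0.20076287] [-17.04800171   0.47710718  33.32634825]
```

View pics/ring.png

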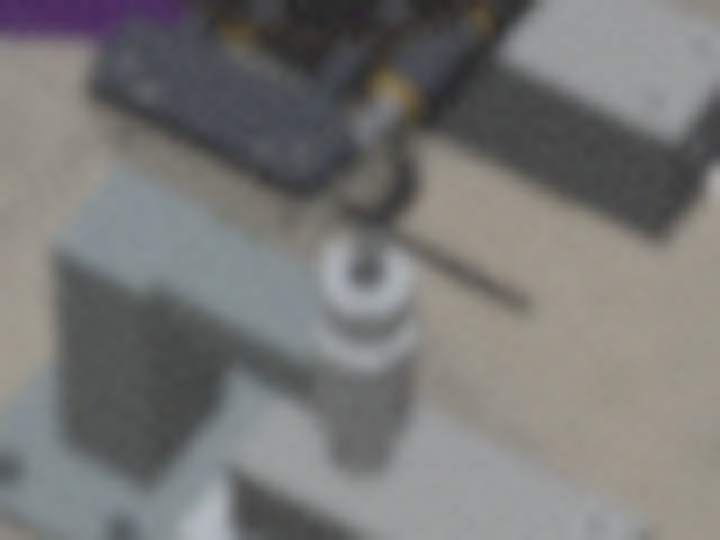

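The black ring still stands above the guide top at crop (365,268), and the pin stopped hard at 44 mm, well past the 8 mm of a missed bore. The bore is shallow, so the block goes in the steel tray. Now releasing the pin and going to the front end of the block.

Request:
{"op": "step_arm", "data": {"rows": [[0, 0, 0.02, 0, 0], [0, 0, 0.045, 0, 0], [0, 0, 0.07, 0, 0], [0, 0, 0.09, 0, 0], [-0.04, 0.0046, 0.09, 0, 0.05], [-0.08, 0.0092, 0.09, 0, 0.087], [-0.08, 0.0092, 0.05, 0, 0.087], [-0.08, 0.0092, 0.0, 0, 0.087], [-0.08, 0.0092, -0.05, 0, 0.087], [-0.08, 0.0092, -0.09, 0, 0.087], [-0.08, 0.0092, -0.09, 0, 0.087]]}}

```text
t: 7.75
eef_pos: [0.4925, 0.027, 0.1012]
ee_rot: [-3.139, -0.008, 3.026]
force: [-0.3, 0.1, -0.2]
width: 0.0508
gripper_force: 0.0
```

Request:
{"op": "step_arm", "data": {"rows": [[0.002, 0, 0, 0, 0.0876], [0.002, 0, 0, 0, 0.0876], [0.002, 0, 0, 0, 0.0876], [0.002, 0, 0, 0, 0.0876], [0.002, 0, -0.02, 0, 0.0876], [0.002, 0, -0.045, 0, 0.0876], [0.002, 0, -0.07, 0, 0.0876], [0.002, 0, -0.07, 0, 0.0876], [0.002, 0, -0.07, 0, 0.05], [0.002, 0, -0.07, 0, 0.05], [0.002, 0, -0.07, 0, 0.05], [0.002, 0, -0.07, 0, 0.05], [0.002, 0, -0.07, 0, 0.05], [0.002, 0, -0.07, 0, 0.05]], "newtons": 25}}

```text
t: 9.15
eef_pos: [0.498, 0.0275, 0.0364]
ee_rot: [-3.141, 0.0, 3.027]
force: [-0.6, -1.7, 6.8]
width: 0.056
gripper_force: 25.0
```

Request:
{"op": "step_arm", "data": {"rows": [[-0.01, 0.0012, 0, 0, 0.05], [-0.025, 0.0029, 0, 0, 0.05], [-0.04, 0.0046, 0, 0, 0.05], [-0.055, 0.0064, 0, 0, 0.05], [-0.07, 0.0081, 0, 0, 0.05], [-0.084, 0.0097, 0, 0, 0.05], [-0.084, 0.0097, 0, 0, 0.05], [-0.084, 0.0097, 0, 0, 0.0876], [-0.084, 0.0097, 0, 0, 0.0876], [-0.084, 0.0097, 0, 0, 0.0876], [-0.084, 0.0097, 0, 0, 0.0876], [-0.084, 0.0097, 0.035, 0, 0.0876], [-0.06, 0.007, 0.035, 0, 0.0876], [-0.03, 0.0035, 0.01, 0, 0.0876], [-0.03, 0.0035, -0.008, 0, 0.0876], [-0.03, 0.0035, -0.008, 0, 0.0876]]}}

```text
t: 10.75
eef_pos: [0.4663, 0.0302, 0.0252]
ee_rot: [-3.139, -0.005, 3.026]
force: [-0.8, -0.2, 0.1]
width: 0.0875
gripper_force: 0.0
```

```bash
python3 - <<'E'
from h import *
d=grab('scene');s=arm.get_state();print(s['t'],s['eef_pos'],s['width'],s['force'])
cv2.imwrite('pics/out.png',cv2.resize(d['color'][150:330,200:420],None,fx=3,fy=3,interpolation=2))
E
```

```text
10.8 [0.46653724 0.03041767 0.02636301] 0.08739741208906412 [ 0.12167361 -0.88678076 -0.02617251]
```

View pics/out.png

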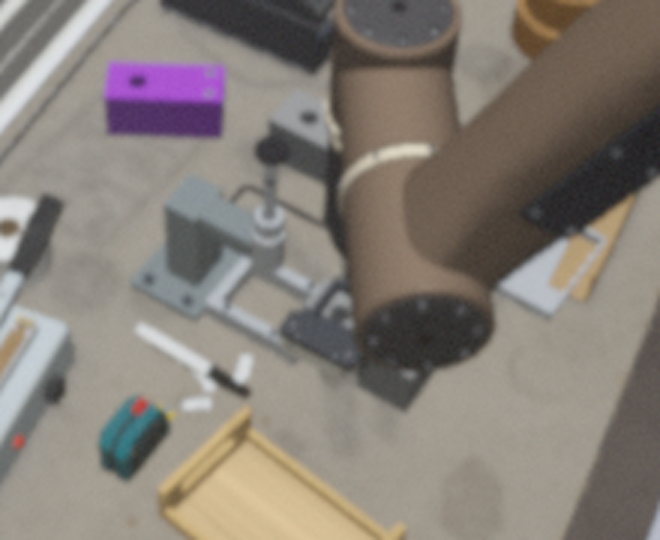

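Block is drawn out, with the pin up and the fence empty. Gripping at its centre and carrying it to the steel tray, centre about (0.396, −0.174), yaw −0.16.

Request:
{"op": "step_arm", "data": {"rows": [[0, 0, 0, 0, 0.05], [0, 0, 0, 0, 0.05], [0, 0, 0, 0, 0.05], [0, 0, 0, 0, 0.05], [0, 0, 0, 0, 0.05], [0, 0, 0, 0, 0.05], [0, 0, 0.02, 0, 0.05], [0, 0, 0.05, 0, 0.05], [0, 0, 0.08, 0, 0.05], [-0.01, -0.03, 0.08, 0, 0.05], [-0.02, -0.07, 0.08, -0.01, 0.05], [-0.035, -0.11, 0.08, -0.02, 0.05], [-0.05, -0.15, 0.08, -0.03, 0.05], [-0.06, -0.185, 0.08, -0.045, 0.05], [-0.067, -0.204, 0.08, -0.045, 0.05], [-0.067, -0.204, 0.08, -0.045, 0.05], [-0.067, -0.204, 0.08, -0.045, 0.05]], "newtons": 50}}

```text
t: 12.5
eef_pos: [0.3997, -0.1729, 0.1068]
ee_rot: [3.141, -0.002, 2.98]
force: [0.1, 0.0, -7.4]
width: 0.0557
gripper_force: 49.9
```

```bash
python3 - <<'E'
from h import *
d=grab('scene');e=grab('top');s=arm.get_state();print(s['t'],s['eef_pos'],s['ee_rot'],s['width'],s['force'])
a=cv2.resize(d['color'][130:300,270:440],(400,400));b=cv2.resize(e['color'][200:380,270:450],(400,400))
cv2.imwrite('pics/carry.png',np.hstack([a,b]))
E
```

```text
12.6 [ 0.40056295 -0.17226186  0.1071772 ] [ 3.14140345e+00 -8.11540473e-04  2.98239812e+00] 0.055796946928941576 [ 0.16347567  0.44078181 -6.71635922]
```

View pics/carry.png

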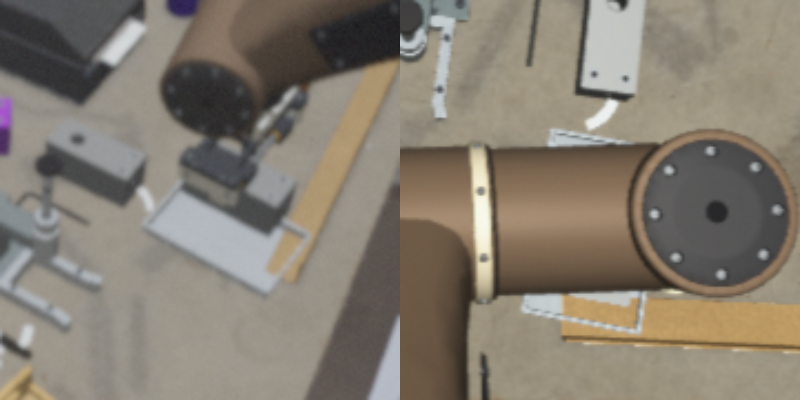

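The block is held level over the steel tray. Lowering.

Request:
{"op": "step_arm", "data": {"rows": [[-0.001, -0.001, -0.03, 0, 0.05], [-0.001, -0.001, -0.055, 0, 0.05], [-0.001, -0.001, -0.068, 0, 0.05], [-0.001, -0.001, -0.074, 0, 0.05], [-0.001, -0.001, -0.077, 0, 0.05], [-0.001, -0.001, -0.077, 0, 0.05], [-0.001, -0.001, -0.077, 0, 0.05]]}}

```text
t: 13.3
eef_pos: [0.4001, -0.1732, 0.0313]
ee_rot: [3.141, 0.0, 2.983]
force: [-3.3, 3.9, 1.5]
width: 0.0559
gripper_force: 49.9
```

Request:
{"op": "step_arm", "data": {"rows": [[0, 0, 0, 0, 0.0876], [0, 0, 0, 0, 0.0876], [0, 0, 0, 0, 0.0876], [0, 0, 0, 0, 0.0876], [0, 0, 0, 0, 0.0876], [0, 0, 0.02, 0, 0.0876], [0, 0, 0.06, 0, 0.0876], [0, 0, 0.11, 0, 0.0876], [0, 0, 0.16, 0, 0.0876], [0, -0.04, 0.2, 0, 0.0876], [0, -0.09, 0.22, 0, 0.0876], [0, -0.14, 0.22, 0, 0.0876], [0, -0.19, 0.22, 0, 0.0876], [0, -0.24, 0.22, 0, 0.0876], [0, -0.29, 0.22, 0, 0.0876], [0, -0.34, 0.22, 0, 0.0876], [0, -0.34, 0.22, 0, 0.0876]]}}

```text
t: 15.0
eef_pos: [0.3988, -0.5179, 0.2485]
ee_rot: [3.141, -0.002, 2.979]
force: [0.1, 0.5, -0.6]
width: 0.0876
gripper_force: 0.0
```

```bash
python3 - <<'E'
from h import *
e=grab('top');s=arm.get_state();print(s['t'],s['eef_pos'],s['force'])
cv2.imwrite('pics/end.png',cv2.resize(e['color'][160:360,230:430],(600,600),interpolation=2))
E
```

```text
15.05 [ 0.39878695 -0.51709494  0.24844811] [-0.09446842 -0.13886019 -0.32688857]
```

View pics/end.png

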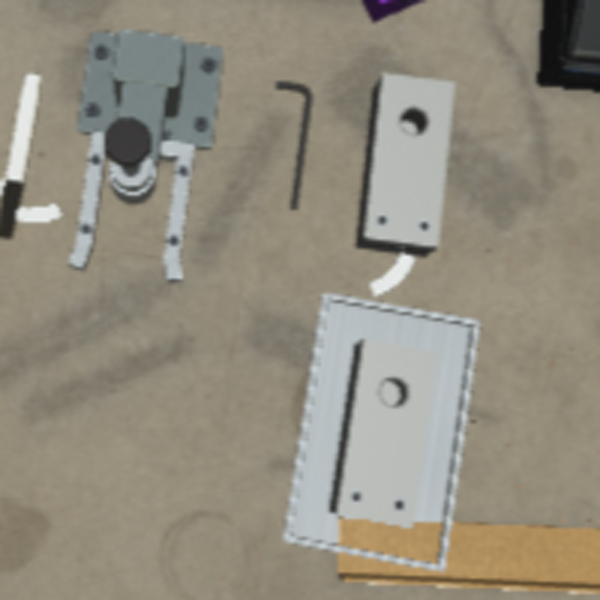

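The block lies flat near the centre of the steel tray at (388,430), the pin is up, and the waiting block and bystanders haven't moved. Handing in.

```bash
python3 -c "
from station import arm
print(arm.job_done())"
```

```text
the job is handed in; nothing more can be done
None
```

The bore was too shallow (the pin bottomed at about 44 mm with the ring still above the guide), so I set the block flat in the steel tray and handed the job in at about 15 s; no verdict was returned.

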